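# Lock the bayonet cap of the open filter pot

### The job

Two small filter pots stand on the bench; one has its bayonet cap locked, the other's cap is set in its slots but still stands proud. Take the proud cap by its grip bar, push it straight down against its spring, turn it a quarter turn clockwise (seen from above) and let go, so that it springs up into its locked seat. Leave the cap of the pot that is already locked alone.

Things in the scene. Friction and masses are not known exactly. Their poses are not given: they have to be found in the camera images.
- open_pot_grip (a point): Grip point of the proud cap; moves with it. The white grip bar on the black cap is 58 mm long, 12 thick, 40 high; the point is on the cap's vertical axis, 12 mm below the bar's top, 28 mm above the cap's flat top (60 mm across), about 148 mm above the bench at the start. x along the bar, y across it, z up. Pot fixed to bench, foot 110 mm square, collar 74 mm across, rim 92 mm above bench.
- open_pot_press (a joint): How far the proud cap is pushed down, m. 0: proud, as its spring holds it at the start; from 0.017 down its two side lugs pass under the ledge of the collar's slots and it can turn; 0.024: hard stop; 0.010: locked seat. 0.020 is a good depth for turning. The spring pushes up with about 3 N at 0, 11 N at the stop.
- open_pot_turn (a joint): Turn of that cap, rad, growing clockwise seen from above. 0 at the start; unless pushed down it has only about 0.05 rad of play. It turns easily. Between 1.25 and 1.6 rad the lugs lie under the seat notch: released there, the spring lifts the cap into it. The slot ends at about 1.65. Unlocked, the bar stands across the line of the pot's two hose barbs; locked, roughly along it.
- shut_pot_grip (a point): The same point on the identical second pot, whose cap is already locked: it stands 10 mm lower (about 138 mm above the bench), its bar roughly along the line of its hose barbs. To be left alone.

How it is judged:
By the outcome, as a careful person would: the job done as asked, in the order asked, and still so for the second after the job is handed in, with the robot touching nothing.
It also fails if it takes over 32 s, if anything falls off the work surface, if the arm or the gripper's body presses on something with over 40 N, if the wrist force passes 120 N, or if a joint passes its speed limit or range.

### The arm

A 7-joint arm with a two-finger parallel gripper is mounted at the origin on a cart in front of the work surface, level with it; the furniture and walls round the work are solid. World frame = base frame: x ahead of the robot, y to its left, z up, the work surface at z = 0. Lengths are in m, angles in rad, forces in N, time in s.
With the tool pointing down it reaches from about 0.425 to 0.925 m from the base axis. Payload 6.8 kg.
Tool frame: the origin (TCP) lies on the centre line of the jaws, within the pads' length; the fingertips stand 25 mm ahead of it and the grasp point (between the pads) lies 6 mm ahead of it; z points along the fingers, y is the direction in which the jaws open and shut (so a half turn about z gives the same grasp; the last joint's range is limited). The gripper opens to 85 mm and grips with 20 to 120 N. Pads are 22 mm wide; open, the fingers measure 114 mm over their backs; the gripper's body (76 mm by 85 mm) begins 54 mm behind the grasp point. The pads swing forward as they close: fully open they stand 13 mm farther back than shut.
Start: joints at [1.035, 0.477, 0.022, 1.555, -0.011, 1.109, -0.083], TCP at [0.28, -0.614, 0.256] pointing down, gripper open.
Joint ranges: [-2.96, 2.96], [-0.34, 2.1], [-1.41, 1.46], [0.24, 2.44], [-1.37, 4.51], [0.17, 1.92], [-2.96, 2.96]. Speed limits (rad/s): [2.39, 2.39, 3.14, 3.14, 3.14, 3.14, 3.14].

### API

Orientations are given as a unit quaternion [x, y, z, w].
In Python, from station import r gives the robot as it stands.
- The arm moves only by the tool servo_tool, never from a script. Its argument "increments" is one flat list of numbers, 7 for each row, row after row: the turn, a rotation vector about the tool's x, y, z in degrees, then the shift along the tool's x, y, z in cm, then the finger opening in cm, from 0 to 8.54. In form: [rx, ry, rz, tx, ty, tz, grip, rx, ry, rz, tx, ty, tz, grip, ...]. A call has 1 to 12 rows; each row is the pose to reach, as a shift and turn from the pose commanded when the call began, along the tool's axes at that moment; what a row does not reach only later rows make up. A row lasts 1/8 s, in which the tool goes at most 62.5 mm and 10.7 degrees, less where a joint would pass 70% of its speed; a pose out of reach is approached as far as the arm can. A call with a gripper value outside its range is refused whole. The fingers move at their own pace and stop on an object; the grip force is fixed at half the most. Time passes only in rows, so rows that repeat a pose let the fingers close. It gives the time, the measured TCP pose, the force and the opening at its end, in the units of the state.
- r.get_obs(): the state, without advancing time (a new reading comes with each control period).
- r.camera(name): name is "side" or "top" or "wrist"; returns the picture (400x640x3 uint8, red, green, blue); there is no depth.
- r.camera_info(name): a dict with "intrinsics" (3x3 intrinsics, pixels), "origin" and "orientation" of the camera in the world. Camera axes: x right, y up, looking along -z (the intrinsics and any distortion apply to the point x, -y, -z); pixel columns grow to the right and rows downward; lengths in m; the calibration is good to about 2 mm. A picture is of the moment at which its call begins: read the wrist's pose just before it. camera_info takes no time and is no camera call; for the wrist camera it gives the pose at the moment of the call.
- r.job_done(): hands the job in, once; it reports no verdict.
Trained networks look in the newest picture that a camera, given by its name, has taken for a name from the list of things; names that differ only in an ending like _2 or _b are one class to them, and where a whole thing is asked for, a point or a joint stands for the part that bears it (a point fixed in the world has none). Each returns a list of dicts, best first, with "score" (0 to 1); they miss things now and then, are a little off and sometimes report something else, mostly with a low value. They report only what shows in the picture. A call takes as long as a camera call.
- r.look_for(camera, name): "extent" ([left, top, right, bottom] in pixels, round what is visible of it).
- r.trace(camera, name): "region" (400x640 bool, what is visible of it) and "extent" ([left, top, right, bottom] in pixels, round what is visible of it).
- r.tip_of(camera, name): "position" ([column, row] in pixels: a listed point, or the origin of a listed thing).
The state is a dict: "time_s": time; "q": joint angles; "joint_vel": joint speeds; "joint_torque": joint torques, N m; "tool_pos": TCP position; "eef_rot": TCP orientation; "ft_force": force on the tool from outside, world axes, zero at the start; "torque": the same for the moment, N m; "width": opening from 0.0 (shut) to 1.0 (fully open).
Only numpy, scipy, OpenCV 4.12 (cv2) and the standard library are available. Lean on these libraries where they do the work, as an engineer would, in place of code of your own. Each camera call takes 0.05 s, during which the arm holds its last target. There are 200 camera calls.

## Working session

There is one attempt and no reset: what is moved stays moved. The work goes in short steps, Python scripts to look and compute and a tool call to move; the robot and the scene stay as the last step left them, time stands still between calls to the robot, and variables do not carry over. Pictures are saved under pics/ and viewed, about 8 in all and at most 12, crops included, and the job is handed in when it is done.

Besides the shell and the picture viewer there is one more tool, called as a command line: name --argument value ..., lists and objects as JSON in quotes. servo_tool: Moves the arm, as the interface text tells. Its arguments: {"type":"object","properties":{"increments":{"type":"array"}},"required":["increments"]}

```bash
mkdir -p pics; cat > h.py <<'E'
import numpy as np, cv2
from scipy.spatial.transform import Rotation as R
from station import r
def save(n,im): cv2.imwrite('pics/'+n+'.png',cv2.cvtColor(im,cv2.COLOR_RGB2BGR))
def ray(info,px):
    K=np.array(info['intrinsics']); d=np.linalg.inv(K)@[px[0],px[1],1]
    o=np.array(info['orientation']); M=o if o.shape==(3,3) else R.from_quat(o).as_matrix()
    d=M@(d*[1,-1,-1]); return np.array(info['origin']),d/np.linalg.norm(d)
def atz(info,px,z):
    o,d=ray(info,px); return o+d*(z-o[2])/d[2]
def tri(rays):
    A=sum(np.eye(3)-np.outer(d,d) for o,d in rays); b=sum((np.eye(3)-np.outer(d,d))@o for o,d in rays)
    return np.linalg.solve(A,b)
E
python3 - <<'E'
from h import *
print(r.camera_info('top'))
ims=[]
for c in ('top','side'):
    im=r.camera(c); save(c+'0',im); i=r.camera_info(c)
    for n in ('open_pot_grip','shut_pot_grip'):
        for t in r.tip_of(c,n)[:3]:
            print(c,n,t, [atz(i,t['position'],z).round(4) for z in (.148,.138)])
        for t in r.look_for(c,n)[:3]: print(c,n,t)
print(r.get_obs())
E
```

```text
{'intrinsics': array([[516.59278717,   0.        , 320.35231291],
       [  0.        , 516.59278717, 202.51815233],
       [  0.        ,   0.        ,   1.        ]]), 'origin': array([ 0.40997197, -0.00915287,  1.19226899]), 'orientation': array([-0.02187004,  0.03170415,  0.71590099, -0.69713867])}
top open_pot_grip {'position': [428.1, 213.3], 'score': 0.74} [array([ 0.4614, -0.2428,  0.148 ]), array([ 0.4619, -0.245 ,  0.138 ])]
top open_pot_grip {'extent': [413.3, 201.4, 443.0, 231.8], 'score': 0.86}
top shut_pot_grip {'position': [260.8, 207.1], 'score': 0.79} [array([0.4829, 0.0959, 0.148 ]), array([0.4836, 0.0969, 0.138 ])]
top shut_pot_grip {'extent': [246.3, 197.1, 275.6, 224.8], 'score': 0.91}
top shut_pot_grip {'extent': [410.2, 199.1, 443.7, 230.1], 'score': 0.43}
side open_pot_grip {'extent': [273.7, 275.9, 313.4, 334.9], 'score': 0.73}
side shut_pot_grip {'position': [320.6, 181.1], 'score': 0.63} [array([0.4806, 0.11  , 0.148 ]), array([0.4796, 0.1293, 0.138 ])]
side shut_pot_grip {'extent': [307.9, 173.2, 335.7, 221.8], 'score': 0.91}
{'time_s': 0.5, 'q': array([ 1.03484518,  0.47705527,  0.02239228,  1.55541891, -0.01153053,
        1.1093053 , -0.083124  ]), 'joint_vel': array([ 0.0014743 , -0.0006461 , -0.00127016, -0.00136159,  0.00193486,
        0.00062394,  0.00040194]), 'joint_torque': array([-1.08581444e-03, -5.95805562e+01,  1.60487551e+00, -2.81290984e+01,
        1.24802295e-02,  2.55615174e-03,  6.48742252e-05]), 'tool_pos': array([ 0.28008601, -0.61414958,  0.25626266]), 'eef_rot': array([ 9.77210579e-01,  2.12272192e-01,  1.19827053e-05, -3.41322457e-05]), 'ft_force': array([ 0.41990212, -0.0228158 ,  0.2029058 ]), 'torque': array([ 0.01901531, -0.01816056,  0.01086315]), 'width': 1.0003289300988776}
```

View pics/top0.png

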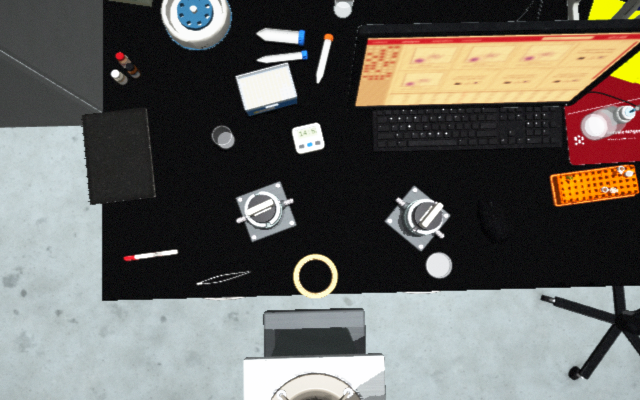

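View pics/side0.png

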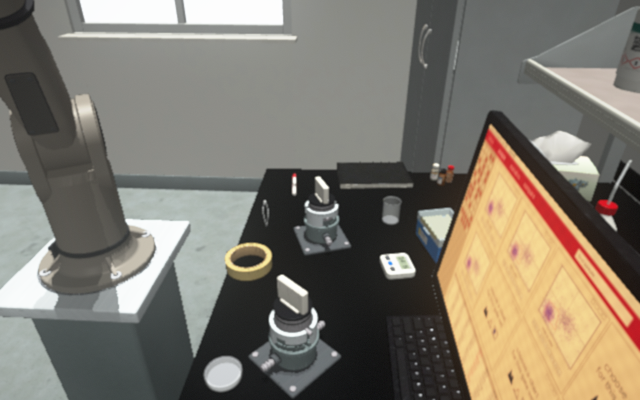

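Top: the right pot's bar runs about (417,226)–(440,205), across its barbs at (401,204) and (447,233), so it is the proud one. The left pot at (262,208) is locked, with its bar along its barbs. The side view agrees.

```bash
python3 - <<'E'
from h import *
i=r.camera_info('top'); im=cv2.imread('pics/top0.png')
c=im[190:240,395:460]; cv2.imwrite('pics/c0.png',cv2.resize(c,None,fx=8,fy=8,interpolation=cv2.INTER_CUBIC))
a,b=atz(i,(417,226),.16),atz(i,(440,205),.16); print(a,b,np.degrees(np.arctan2(*(b-a)[[1,0]])))
s=r.camera_info('side'); print('tri',tri([ray(i,(428.1,213.3)),ray(s,(292,297))]))
o=r.get_obs(); M=R.from_quat(o['eef_rot']).as_matrix(); print(M.round(3), o['q'][6])
w=r.camera_info('wrist'); print(w, M.T@(w['origin']-o['tool_pos']))
E
```

```text
[ 0.43598431 -0.21675333  0.16      ] [ 0.47689293 -0.26481042  0.16      ] -49.593893051640904
tri [ 0.45971213 -0.24598701  0.13537057]
[[ 0.91   0.415  0.   ]
 [ 0.415 -0.91   0.   ]
 [ 0.    -0.    -1.   ]] -0.0831240007077885
{'intrinsics': array([[315.027621  ,   0.        , 314.62481431],
       [  0.        , 315.027621  , 197.44480104],
       [  0.        ,   0.        ,   1.        ]]), 'origin': array([ 0.34237377, -0.58691006,  0.37407397]), 'orientation': array([-0.11411225,  0.07383939, -0.53585086,  0.83330066])} [ 0.06797975  0.0010493  -0.11780879]
```

View pics/c0.png

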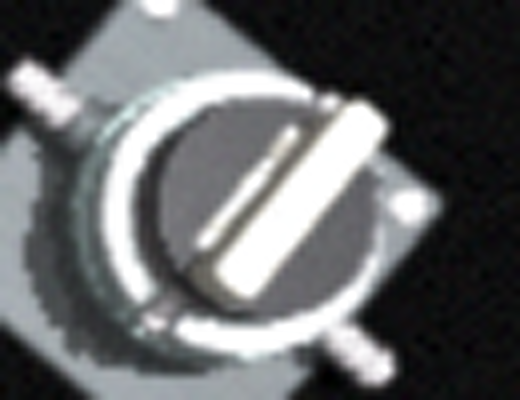

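servo_tool --increments '[0,0,-105.5,31.2,-25.9,0,8.5,0,0,-105.5,31.2,-25.9,0,8.5,0,0,-105.5,31.2,-25.9,0,8.5,0,0,-105.5,31.2,-25.9,0,8.5,0,0,-105.5,31.2,-25.9,0,8.5,0,0,-105.5,31.2,-25.9,0,8.5,0,0,-105.5,31.2,-25.9,0,8.5,0,0,-105.5,31.2,-25.9,0,8.5,0,0,-105.5,31.2,-25.9,0,8.5,0,0,-105.5,31.2,-25.9,0,8.5,0,0,-105.5,31.2,-25.9,0,8.5,0,0,-105.5,31.2,-25.9,0,8.5]'

```text
time_s: 2.0
tool_pos: [0.4565, -0.2492, 0.2564]
eef_rot: [0.424, 0.906, -0.0, 0.0]
ft_force: [0.7, 0.5, 0.8]
width: 0.995
```

```bash
python3 - <<'E'
from h import *
o=r.get_obs(); w=r.camera_info('wrist'); im=r.camera('wrist'); save('w1',im)
M=R.from_quat(o['eef_rot']).as_matrix()
print(o['time_s'],o['tool_pos'],M.round(3),o['q'].round(3),o['ft_force'])
np.savez('w1.npz',**{k:np.array(v) for k,v in w.items()},p=o['tool_pos'],M=M)
for t in r.tip_of('wrist','open_pot_grip'): print(t, atz(w,t['position'],.148))
E
```

```text
2.0 [ 0.45647749 -0.2491793   0.25638776] [[-0.64   0.768  0.   ]
 [ 0.768  0.641 -0.   ]
 [-0.     0.    -1.   ]] [ 0.782  0.26  -0.472  1.897  0.138  1.016  0.946] [0.65912734 0.51750355 0.84510632]
{'position': [313.6, 202.2], 'score': 0.95} [ 0.4552564  -0.24961798  0.148     ]
```

View pics/w1.png

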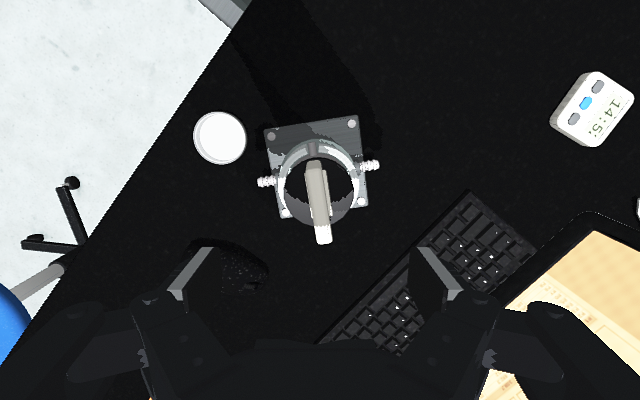

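```bash
python3 - <<'E'
from h import *
im=cv2.imread('pics/w1.png')[140:260,250:390]; cv2.imwrite('pics/w1c.png',cv2.resize(im,None,fx=5,fy=5,interpolation=cv2.INTER_CUBIC))
w=np.load('w1.npz')
for s in (-1,1):
  for h in (-1,1):
    pass
# expected centre-line points of bar top for tool-frame offsets
K=w['intrinsics'];Rm=R.from_quat(w['orientation']).as_matrix()
for a in (-.029,0,.029):
    P=w['p']+w['M'][:,0]*a; P[2]=.16; c=Rm.T@(P-w['origin']); u=K@(c*[1,-1,-1]); print(a,u[:2]/u[2])
E
```

```text
-0.029 [315.24752733 245.1316159 ]
0 [315.26634224 207.57783674]
0.029 [315.28651306 167.31769966]
```

View pics/w1c.png

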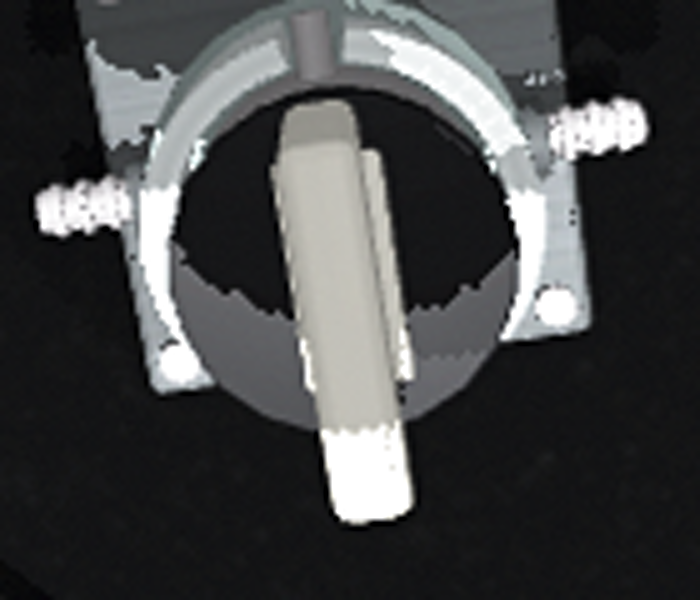

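```bash
python3 - <<'E'
from h import *
w=dict(np.load('w1.npz')); M=w['M']
e=[atz(w,p,.16) for p in ((314,169.4),(324.6,244))]
t=[M.T@(x-w['p']) for x in e]; print(e,t,(t[0]+t[1])/2,np.degrees(np.arctan2(*(t[0]-t[1])[[1,0]])),np.linalg.norm(t[0]-t[1]))
E
```

```text
[array([ 0.43815194, -0.2285893 ,  0.16      ]), array([ 0.47976257, -0.26634749,  0.16      ])] [array([ 0.02756956, -0.00089035,  0.09638206]), array([-0.02807876,  0.00688076,  0.09639388])] [-0.0002546   0.00299521  0.09638797] -7.949758796372278 0.05618830516870179
```

servo_tool --increments '[0,0,-8,0,0.3,3,8.5,0,0,-8,0,0.3,6,8.5,0,0,-8,0,0.3,8,8.5,0,0,-8,0,0.3,9.4,8.5,0,0,-8,0,0.3,9.9,8.5,0,0,-8,0,0.3,9.9,8.5]'

```text
time_s: 2.85
tool_pos: [0.459, -0.2472, 0.1576]
eef_rot: [0.358, 0.934, -0.0, 0.0]
ft_force: [-0.4, -0.3, -0.6]
width: 0.992
```

```bash
python3 - <<'E'
from h import *
o=r.get_obs(); w=r.camera_info('wrist'); im=r.camera('wrist'); save('w2',im)
print(o['time_s'],o['tool_pos'],o['ft_force'])
E
```

```text
2.85 [ 0.45904378 -0.24719723  0.15755065] [-0.37403609 -0.25305252 -0.56958614]
```

View pics/w2.png

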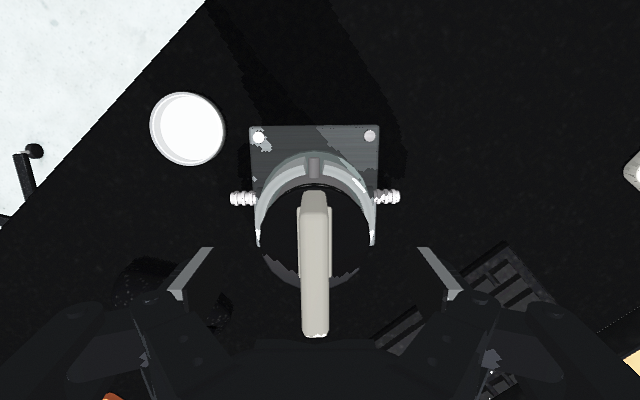

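The bar is upright at column 315, rows 190–335, centred between the jaws at about 190 and 440. Closing now.

servo_tool --increments '[0,0,0,0,0,0,0,0,0,0,0,0,0,0,0,0,0,0,0,0,0,0,0,0,0,0,0,0,0,0,0,0,0,0,0,0,0,0,0,0,0,0,0,0,0,0,0,0,0,0,0,0,0,0,0,0]'

```text
time_s: 3.9
tool_pos: [0.4588, -0.2472, 0.1574]
eef_rot: [0.358, 0.934, -0.0, 0.0]
ft_force: [-1.1, 0.2, 2.9]
width: 0.132
```

Gripped (width 11 mm). Press 20 mm straight down.

servo_tool --increments '[0,0,0,0,0,0.5,0,0,0,0,0,0,1.0,0,0,0,0,0,0,1.5,0,0,0,0,0,0,1.9,0,0,0,0,0,0,2.0,0,0,0,0,0,0,2.0,0,0,0,0,0,0,2.0,0]'

```text
time_s: 4.78
tool_pos: [0.459, -0.2472, 0.1376]
eef_rot: [0.358, 0.934, -0.0, 0.0]
ft_force: [-1.7, -0.2, 8.9]
width: 0.13
```

Force matches the spring at about 20 mm. Now turn clockwise (+z tool) 82°.

servo_tool --increments '[0,0,8,0,0,0,0,0,0,16,0,0,0,0,0,0,25,0,0,0,0,0,0,34,0,0,0,0,0,0,43,0,0,0,0,0,0,52,0,0,0,0,0,0,61,0,0,0,0,0,0,70,0,0,0,0,0,0,78,0,0,0,0,0,0,82,0,0,0,0,0,0,82,0,0,0,0,0,0,82,0,0,0,0]'

```text
time_s: 6.28
tool_pos: [0.4585, -0.2473, 0.1375]
eef_rot: [0.883, 0.469, -0.0, -0.0]
ft_force: [-2.3, 1.4, 10.9]
width: 0.13
```

```bash
python3 - <<'E'
from h import *
o=r.get_obs(); im=r.camera('wrist'); save('w3',im)
print(o['time_s'],o['tool_pos'],o['ft_force'],o['torque'],o['q'].round(2))
E
```

```text
6.275 [ 0.45847753 -0.24730504  0.13750877] [-2.27589404  1.42767117 10.8522409 ] [ 0.21581016  0.80924421 -0.07328807] [ 0.48  0.38 -0.13  2.02  0.07  0.74 -0.29]
```

View pics/w3.png

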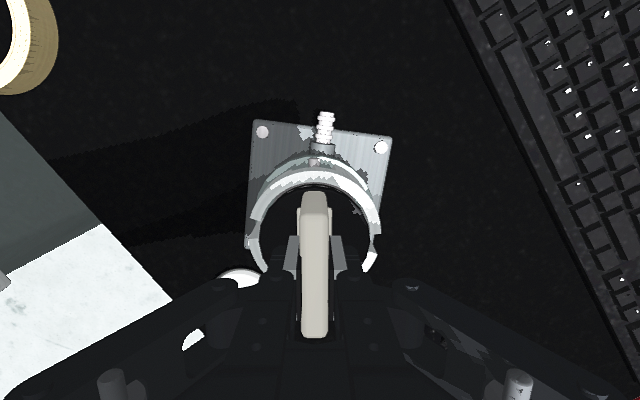

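Bar is now along the barb line (barb at 325,130; bar column 315). Release.

servo_tool --increments '[0,0,0,0,0,0,8.5,0,0,0,0,0,0,8.5,0,0,0,0,0,0,8.5,0,0,0,0,0,0,8.5,0,0,0,0,0,0,8.5,0,0,0,0,0,0,8.5,0,0,0,0,0,0,8.5,0,0,0,0,0,0,8.5]'

```text
time_s: 7.32
tool_pos: [0.4588, -0.2472, 0.1373]
eef_rot: [0.883, 0.47, 0.0, 0.0]
ft_force: [0.7, -1.2, -0.5]
width: 0.997
```

servo_tool --increments '[0,0,0,0,0,-2,8.5,0,0,0,0,0,-5,8.5,0,0,0,0,0,-9,8.5,0,0,0,0,0,-12,8.5,0,0,0,0,0,-12,8.5,0,0,0,0,0,-12,8.5]'

```text
time_s: 8.07
tool_pos: [0.4583, -0.247, 0.2566]
eef_rot: [0.883, 0.47, -0.0, -0.0]
ft_force: [-0.0, -0.6, -1.0]
width: 0.999
```

```bash
python3 - <<'E'
from h import *
o=r.get_obs(); w=r.camera_info('wrist'); im=r.camera('wrist'); s=r.camera('side')
print(o['time_s'],o['tool_pos'],o['ft_force'],o['width'])
t=r.tip_of('wrist','open_pot_grip'); ts=r.tip_of('side','open_pot_grip'); print(t,ts)
if t: print(atz(w,t[0]['position'],.138))
f=lambda a,k:cv2.resize(a,(400,400*a.shape[0]//a.shape[1]),interpolation=cv2.INTER_CUBIC)
a=f(im[120:280,220:420],0); b=f(s[250:410,190:390],0); save('w4',np.hstack([a,f(s[240:400,190:390],0)]))
E
```

```text
8.075 [ 0.45829233 -0.24696576  0.25662562] [-0.02995185 -0.55888203 -0.96425853] 0.9986268329976149
[{'position': [313.9, 199.2], 'score': 0.97}] [{'position': [292.0, 296.9], 'score': 0.55}]
[ 0.45831389 -0.2469565   0.138     ]
```

View pics/w4.png

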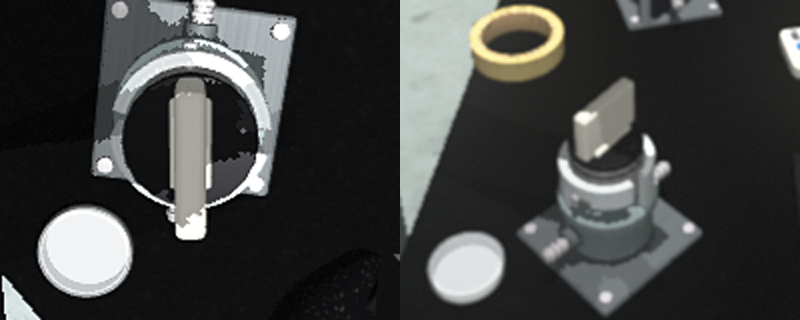

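```bash
python3 - <<'E'
from h import *
w=r.camera_info('wrist'); s=r.camera_info('side')
im=r.camera('wrist'); si=r.camera('side'); r.camera('top')
a=r.tip_of('wrist','open_pot_grip')[0]['position']; b=r.tip_of('side','open_pot_grip')[0]['position']
print(a,b,'z now',tri([ray(w,a),ray(s,b)]))
K=np.array(s['intrinsics']); Rm=R.from_quat(s['orientation']).as_matrix()
for z in (.128,.138,.148,.14,.15,.16): 
    u=K@((Rm.T@(np.array([.4586,-.247,z])-s['origin']))*[1,-1,-1]); print(z,(u[:2]/u[2]).round(1))
f=lambda q:cv2.resize(q,(400,400),interpolation=cv2.INTER_CUBIC)
old=cv2.cvtColor(cv2.imread('pics/side0.png'),cv2.COLOR_BGR2RGB)
save('s5',np.hstack([f(old[265:345,255:335]),f(si[265:345,255:335])]))
c=r.tip_of('side','shut_pot_grip'); d=r.tip_of('top','shut_pot_grip'); print(c,d)
E
```

```text
[311.1, 196.9] [291.8, 296.7] z now [ 0.45685444 -0.24476307  0.13445895]
0.128 [292.9 301. ]
0.138 [292.7 296. ]
0.148 [292.5 290.9]
0.14 [292.7 295. ]
0.15 [292.5 289.9]
0.16 [292.3 284.7]
[] [{'position': [259.4, 206.4], 'score': 0.7}]
```

View pics/s5.png

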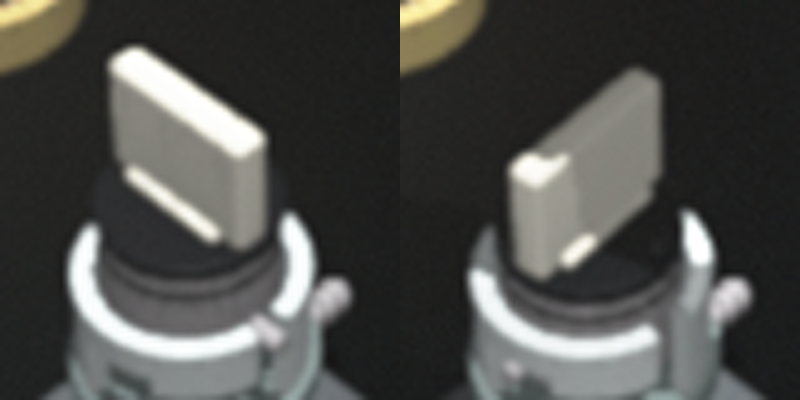

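The bar top sits about 25 crop px, or 5 image px, lower than at the start. That is 10 mm, the locked seat; 20 mm would be 10 px. The bar lies along the barbs, and the gripper is clear.

```bash
python3 -c "
from station import r
print(r.get_obs()['time_s']); r.job_done()"
```

```text
8.625
the job is handed in; nothing more can be done
```

The proud cap is now locked, and I handed the job in at 8.6 s. I gripped the cap by its bar, pressed it down about 20 mm, turned it 82° (1.43 rad) clockwise and let go. The gripper then rose about 12 cm clear.

- **Pressing:** the wrist force was about 9–11 N while the cap was held down, in line with the spring.
- **Height:** in the side picture the cap stands about 10 mm lower than at the start, which is the locked seat. The network's grip point, seen from the side, lies within 1 px of where it should be at 138 mm.
- **Bar direction:** the bar lies roughly along the hose barbs.
- **Slight disagreement:** triangulating the grip point from the wrist and side cameras gave a height of 134 mm instead of 138. That is within a few mm and closer to the seat than to the pressed depth of 128 mm.
- **Other pot:** I never went near the locked pot. In the last check the network did not find it in the side view, but it was still in its place in the top view.

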